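Push a dish carrier round an L-shaped slot into the imaging nest

TASK

On the small imaging station a round carrier with a petri dish in it rides on a pin in an L-shaped slot. Push the carrier with your fingertips along the slot to the corner, then round the corner and on to the other end, until it is fully home in the half-round nest, and leave it there. Do not lift the carrier or touch the dish in it, and leave the two small bottles that stand on the station where they are.

Things in the scene. Friction and masses are not known exactly. Their poses are not given: they have to be found in the camera images.
- station: fixed grey metal plate, 250 (x) x 270 (y) x 20 mm high, with an L-shaped slot 16 mm wide. Origin: centre of its underside, on the worktop; z up, x away from the robot, y to its left (turned by up to 17 degrees). In this frame (mm) the slot's centre line runs from the loading end (-60, -75) along +y to the corner (-60, 60), then along +x to the nest end (45, 60). Top otherwise flat.
- slot_corner (a point): the carrier's centre when its pin stands against the end of the first leg, at the corner; on the plate's top face (20 mm above the worktop)
- slot_home (a point): the carrier's centre when it is fully home, its pin against the end of the second leg; on the plate's top face (20 mm above the worktop). Round this point, on its +x side (station frame), stands the nest: a fixed black half-ring, inner radius 50 mm, outer 59 mm, 26 mm high above the plate, open towards the corner
- carrier: round grey disc, 92 mm across, 24 mm high, about 0.35 kg. Origin: centre of its underside, on the plate's top; z up, yaw means nothing. The 12 mm pin below its centre runs in the slot with 2 mm play each side; a head under the plate keeps it from coming out or tipping. It slides at a few N, has no spring, stays where left, and starts within 45 mm of the loading end of the first leg.
- dish: whitish lidded petri dish, 62 mm in diameter, 13 mm high, loose in the carrier's recess, its top 3 mm below the carrier's rim. Origin: centre of its underside, 8 mm above the carrier's underside
- bottle_red: small loose white bottle with a red cap, 33 mm in diameter, 70 mm high, standing on the plate in the inner angle of the L, about (50, -60) mm in the station's frame. Origin: centre of its underside
- bottle_plain: small loose white bottle with an off-white cap, 35 mm in diameter, 74 mm high, standing on the plate near its outer corner, about (90, -100) mm in the station's frame. Origin: centre of its underside
Things that resemble listed ones, but are neither listed nor needed, are in the scene too. There is more than one size of the carrier; the job needs the larger.

How it is judged:
By the outcome, as a careful person would: the job done as asked, in the order asked, and still so for the second after the job is handed in, with the robot touching nothing.
It also fails if it takes over 48 s, if anything falls off the work surface, if the arm or the gripper's body presses on something with over 40 N, if the wrist force passes 120 N, or if a joint passes its speed limit or range.

ROBOT

A 7-joint arm with a two-finger parallel gripper is mounted at the origin on a cart in front of the work surface, level with it; the furniture and walls round the work are solid. World frame = base frame: x ahead of the robot, y to its left, z up, the work surface at z = 0. Lengths are in m, angles in degrees, forces in N, time in s.
With the tool pointing down it reaches from about 0.4 to 0.85 m from the base axis. Payload 6.9 kg.
Tool frame: the origin (TCP) lies midway between the tips of the shut fingers; the grasp point (between the pads) lies 19 mm behind it; z points along the fingers, y is the direction in which the jaws open and shut (so a half turn about z gives the same grasp; the last joint's range is limited). The gripper opens to 85 mm and grips with 20 to 120 N. Pads are 22 mm wide; open, the fingers measure 114 mm over their backs; the gripper's body (76 mm by 85 mm) begins 54 mm behind the grasp point. The pads swing forward as they close: fully open they stand 13 mm farther back than shut.
Start: joints at [-60.247, 29.078, -13.613, 85.955, 7.202, 65.827, -8.869], TCP at [0.251, 0.572, 0.231] pointing down, gripper open.
Joint ranges: [-176.47, 176.47], [-13.61, 117.27], [-81.72, 77.17], [0.22, 143.17], [-87.28, 267.28], [10, 112.55], [-165.47, 165.47]. Speed limits (degrees/s): [136.94, 136.94, 180, 180, 180, 180, 180].

INTERFACE

Orientations are given as [roll, pitch, yaw] about the fixed x, y, z axes, in that order (R = Rz(yaw) Ry(pitch) Rx(roll)).
In Python, from plant import ctrl, fingers, planner, imaging, order, readout gives the robot as it stands. Calls block until the motion is done:
- ctrl.move_ptp(position, orientation): joint-space move of the TCP to a pose.
- ctrl.move_linear(position, v=0.15, rot=None, force_limit=None): straight line of the TCP; rot=None keeps the orientation; v is the mean speed in m/s. With force_limit (N) it stops when the force on the tool has changed by that much, and returns True; else False.
- ctrl.goto_joints(angles): joint-space move.
- fingers.grip(opening, f_grip=None): finger opening in m; f_grip is the grip in N (None keeps the last); returns when the fingers have stopped.
- ctrl.sleep(seconds).
- planner.solve_ik(position, orientation): joint angles nearest the present ones, or None.
- imaging.snapshot(name): name is "scene" or "top" or "wrist"; returns the picture (384x512x3 uint8, red, green, blue); there is no depth.
- imaging.calibration(name): a dict with "camera_matrix" (3x3 intrinsics, pixels), "distortion" ([k1, k2, p1, p2, k3] as OpenCV has them; the pictures are not rectified), "cam_to_world" (4x4, takes a point from camera to world coordinates). Camera axes: x right, y up, looking along -z (the intrinsics and any distortion apply to the point x, -y, -z); pixel columns grow to the right and rows downward; lengths in m; the calibration is good to about 2 mm. A picture is of the moment at which its call begins: read the wrist's pose just before it. calibration takes no time and is no camera call; for the wrist camera it gives the pose at the moment of the call.
A pose or a line that the arm cannot do raises ctrl.PlanningError and nothing moves.
- order.job_done(): hands the job in, once; it reports no verdict.
Readings, each from a call of its own:
- readout.get_time_s(): time.
- readout.get_joint_positions(): joint angles.
- readout.get_dq(): joint speeds.
- readout.get_joint_efforts(): joint torques, N m.
- readout.get_tool_pos(): TCP position.
- readout.get_orientation(): TCP orientation.
- readout.get_ft_force(): force on the tool from outside, world axes, zero at the start.
- readout.get_moment(): the same for the moment, N m.
- readout.get_gripper_width(): finger opening in m.
Only numpy, scipy, OpenCV 4.12 (cv2) and the standard library are available. Lean on these libraries where they do the work, as an engineer would, in place of code of your own. Each camera call takes 0.05 s, during which the arm holds its last target.

## Working session

There is one attempt and no reset: what is moved stays moved. The work goes in short steps, each a Python script; the robot and the scene stay as the last script left them, time stands still between calls to the robot, and variables do not carry over. Pictures are saved under pics/ and viewed, and the job is handed in when it is done.

```bash
mkdir -p pics; ls
python3 - <<'E'
from plant import ctrl, fingers, planner, imaging, order, readout
import cv2,numpy as np
for n in ["scene","top","wrist"]:
    im=imaging.snapshot(n); cv2.imwrite(f"pics/{n}0.png",im[:,:,::-1])
    c=imaging.calibration(n); print(n,np.round(c["camera_matrix"],1).tolist(),np.round(c["distortion"],3),np.round(c["cam_to_world"],3).tolist())
print(readout.get_time_s(),readout.get_orientation(),readout.get_gripper_width())
E
```

```text
pics
scene [[499.4, 0.0, 250.1], [0.0, 499.4, 181.9], [0.0, 0.0, 1.0]] [-0.161  0.     0.     0.     0.   ] [[0.661, 0.357, -0.66, -0.076], [-0.75, 0.341, -0.566, -0.822], [0.023, 0.869, 0.494, 0.54], [0.0, 0.0, 0.0, 1.0]]
top [[456.4, 0.0, 254.0], [0.0, 456.4, 194.0], [0.0, 0.0, 1.0]] [-0.102  0.     0.     0.     0.   ] [[-0.028, 0.984, -0.175, 0.428], [-0.999, -0.025, 0.022, -0.275], [0.017, 0.176, 0.984, 0.883], [0.0, 0.0, 0.0, 1.0]]
wrist [[286.2, 0.0, 256.8], [0.0, 286.2, 192.1], [0.0, 0.0, 1.0]] [-0.058  0.     0.     0.     0.   ] [[0.402, -0.877, -0.264, 0.185], [0.915, 0.385, 0.118, 0.603], [-0.002, -0.289, 0.957, 0.373], [0.0, 0.0, 0.0, 1.0]]
0.15 [-1.79921938e+02 -2.42011285e-04  1.56293404e+02] 0.08523645719641088
```

View pics/scene0.png

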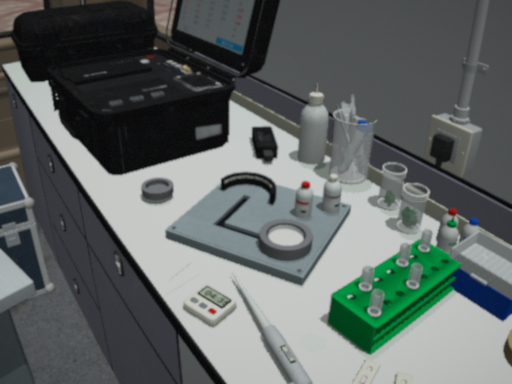

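View pics/top0.png

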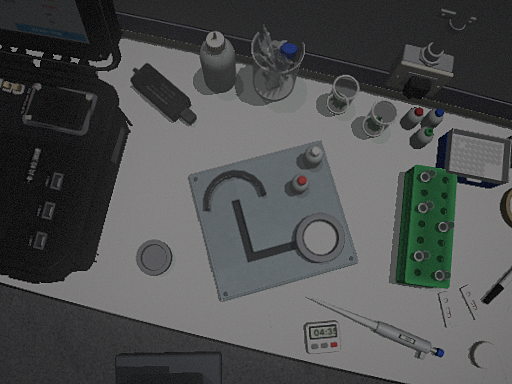

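View pics/wrist0.png

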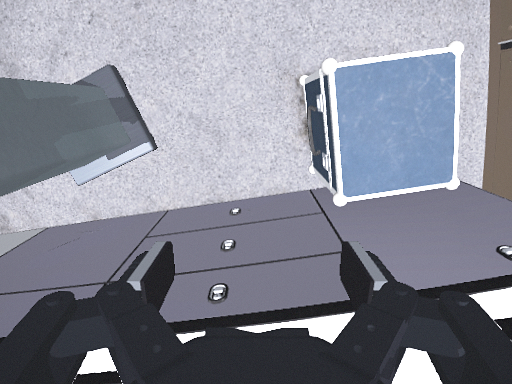

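The top view shows the plate with corners near (190,175), (322,142), (357,260) and (220,298). The carrier is at about (320,238), the slot corner at about (248,255) and the nest arc at about (235,190). The small decoy carrier is off the plate at (154,257). I'll measure next.

```bash
cat > h.py <<'E'
import numpy as np,cv2
def ray(cal,px,z):
    px=np.asarray(px,float).reshape(-1,1,2)
    n=cv2.undistortPoints(px,np.array(cal["camera_matrix"]),np.array(cal["distortion"],float)).reshape(-1,2)
    T=np.array(cal["cam_to_world"]); d=np.c_[n[:,0],-n[:,1],-np.ones(len(n))]@T[:3,:3].T
    o=T[:3,3]; return (o+d*((z-o[2])/d[:,2])[:,None])[:,:2]
E
python3 - <<'E'
from plant import imaging
import cv2,numpy as np
from h import ray
im=cv2.imread("pics/top0.png"); cal=imaging.calibration("top")
hsv=cv2.cvtColor(im,cv2.COLOR_BGR2HSV)
for p in [(215,230),(300,200),(150,200),(320,216),(320,237),(270,250),(215,185),(300,160)]: print(p,im[p[1],p[0]],hsv[p[1],p[0]])
cv2.imwrite("pics/topz.png",cv2.resize(im[130:310,170:380],None,fx=3.3,fy=3.3,interpolation=cv2.INTER_CUBIC)*1)
E
```

```text
(215, 230) [104 104  97] [ 90  17 104]
(300, 200) [106 101  97] [107  22 106]
(150, 200) [130 130 131] [  0   2 131]
(320, 216) [99 98 97] [105   5  99]
(320, 237) [132 132 134] [  0   4 134]
(270, 250) [50 47 48] [130  15  50]
(215, 185) [51 48 52] [158  20  52]
(300, 160) [66 64 59] [99 27 66]
```

View pics/topz.png

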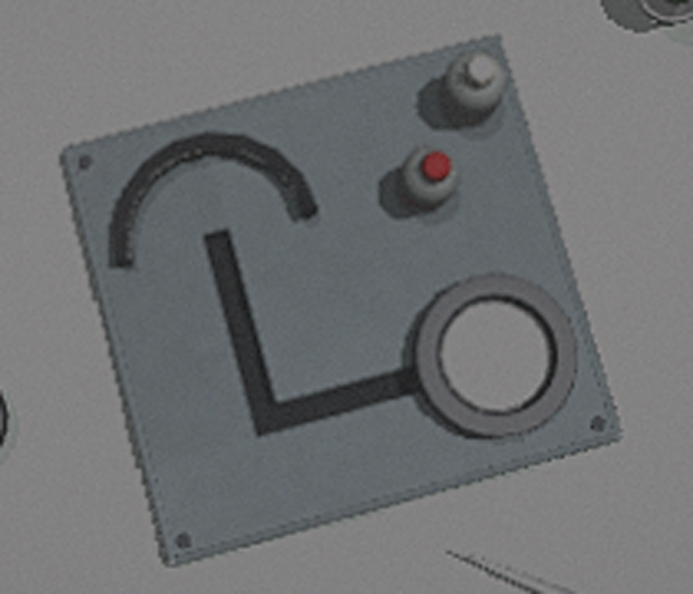

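```bash
cat > meas.py <<'E'
import cv2,numpy as np
from h import ray
def carrier(im,cal):
    # recess (whitish dish) blob inside: rim ellipse points via gray ring
    pass
E
python3 - <<'E'
from plant import imaging
import cv2,numpy as np
from h import ray
im=cv2.imread("pics/top0.png"); cal=imaging.calibration("top")
z=lambda p:np.array(p)/3.3+np.array([170,130])-0.35
C=ray(cal,z([(64,150),(499,37),(620,436),(165,560)]),0.02) # FL FR NR NL
print("corners",C.round(4).tolist()); c=C.mean(0); print("centre",c)
print("lens",[np.linalg.norm(C[i]-C[(i+1)%4]) for i in range(4)])
d=[C[0]-C[1],C[3]-C[2],]; e=[C[0]-C[3],C[1]-C[2]]
print("yaw",[np.degrees(np.arctan2(-v[0],v[1])) for v in d],[np.degrees(np.arctan2(v[1],v[0])) for v in e])
yaw=np.mean([np.arctan2(-v[0],v[1]) for v in d]+[np.arctan2(v[1],v[0]) for v in e])
R=np.array([[np.cos(yaw),-np.sin(yaw)],[np.sin(yaw),np.cos(yaw)]])
loc=lambda p,h:((ray(cal,p,h)-c)@R*1000).round(1)
print("slot outer corner, inner corner, endL,endR",loc(z([(262,435),(275,402),(204,236),(229,230)]),.02))
# carrier circle: outer rim zoom extents
# gradient: mask by saturation
a=cv2.cvtColor(cv2.GaussianBlur(im,(3,3),0),cv2.COLOR_BGR2LAB)
v=im[:,:,0].astype(int)-im[:,:,2]
m=((im.mean(2)<112)&(abs(cv2.GaussianBlur(v.astype(np.float32),(3,3),0))<3.5)&(im.mean(2)>55)).astype(np.uint8)
g=im.mean(2).astype(np.float32)
w=((g>118)).astype(np.uint8); n,lab,st,ce=cv2.connectedComponentsWithStats(w)
k=lab[237,320]; print("dish blob",st[k],ce[k]); cc=ray(cal,[ce[k]],.041); print("dish world",cc, loc([ce[k]],.041))
E8=z([(495,274),(578,355),(500,438),(414,350)])
P=ray(cal,E8,.044);print("rim pts",P.round(4).tolist(),"centre x",(P[0]+P[2])/2,(P[1]+P[3])/2, np.linalg.norm(P[0]-P[2]),np.linalg.norm(P[1]-P[3]))
print("red",loc(z([(436,166)]),.09),"plain",loc(z([(482,70)]),.094))
np.savez("st.npz",c=c,yaw=yaw)
f=lambda q:c+R@np.array(q)
for q in [(-60,-75),(-60,60),(45,60)]: print(q,f(np.array(q)/1000))
E
```

```text
corners [[0.6215, -0.1695], [0.6844, -0.4291], [0.4459, -0.4864], [0.3845, -0.2248]]
centre [ 0.53406233 -0.32744256]
lens [np.float64(0.2671638047050897), np.float64(0.2452065872735878), np.float64(0.26868479070802487), np.float64(0.24339209980099671)]
yaw [np.float64(13.612286129913713), np.float64(13.223705789939151)] [np.float64(13.142103894135074), np.float64(13.49954309485745)]
slot outer corner, inner corner, endL,endR [[-68.3  63.8]
 [-52.1  51.8]
 [ 51.1  66.9]
 [ 50.8  51.9]]
dish blob [304 222  32  32 786] [319.58778626 237.38422392]
dish world [[ 0.49270277 -0.41287439]] [[-60.  -73.6]]
rim pts [[0.5385, -0.4149], [0.4913, -0.4594], [0.4466, -0.413], [0.4969, -0.3671]] centre x [ 0.49252166 -0.41393861] [ 0.49411064 -0.41329098] 0.0918910567071084 0.0924616812191854
red [[ 44.6 -62.9]] plain [[  88.8 -101.4]]
(-60, -75) [ 0.4930305  -0.41428373]
(-60, 60) [ 0.46181466 -0.2829423 ]
(45, 60) [ 0.5639691  -0.25866331]
```

Run:
```python
from plant import imaging,planner
import cv2,numpy as np
from h import ray
S=imaging.calibration("scene");T=imaging.calibration("top")
for nm,b,t in [("case nr",(110,166),(108,112)),("case far",(230,140),(229,85))]:
    p=ray(S,[b],0)[0]; print(nm,p.round(3))
    for h in (.08,.12,.16,.2,.25): print(h,ray(S,[t],h)[0].round(3))
d=np.load("st.npz");c=d["c"];yaw=float(d["yaw"]);R=np.array([[np.cos(yaw),-np.sin(yaw)],[np.sin(yaw),np.cos(yaw)]])
for p in [(398,285),(410,167)]:
  for h in (0,.05): print("rack",p,h,((ray(T,[p],h)-c)@R*1000).round(0))
print("tube",((ray(T,[(419,255)],.08)-c)@R*1000).round(0))
f=lambda x,y:c+R@np.array([x,y])/1000
Y=np.degrees(yaw)
for (x,y,z,a) in [(-60,-142,.15,Y+90),(-60,-142,.029,Y+90),(-60,0,.029,Y+90),(-125,60,.15,Y),(-125,60,.029,Y),(-12,60,.029,Y)]:
    q=planner.solve_ik([*f(x,y),z],[180,0,a]); print(x,y,f(x,y).round(3),None if q is None else np.round(q,1))
for p,a in [([.3,.35,.45],156),([.42,.0,.45],120),([.42,.0,.5],120),([.36,-.2,.45],120),([.4,.2,.45],130)]:
    q=planner.solve_ik(p,[180,0,a]);print(p,None if q is None else np.round(q,1))
```

```text
case nr [0.477 0.082]
0.08 [0.559 0.194]
0.12 [0.503 0.106]
0.16 [0.448 0.018]
0.2 [ 0.393 -0.071]
0.25 [ 0.324 -0.181]
case far [ 0.774 -0.021]
0.08 [0.917 0.119]
0.12 [0.831 0.038]
0.16 [ 0.744 -0.044]
0.2 [ 0.658 -0.126]
0.25 [ 0.55  -0.228]
rack (398, 285) 0 [[-187. -203.]]
rack (398, 285) 0.05 [[-182. -187.]]
rack (410, 167) 0 [[  30. -299.]]
rack (410, 167) 0.05 [[  23. -278.]]
tube [[-139. -231.]]
-60 -142 [ 0.509 -0.479] [ 22.8  43.6  36.6  80.1 -27.   65.1  76.5]
-60 -142 [ 0.509 -0.479] [ 29.6  48.1  21.9  86.4 -21.3  49.7  72.2]
-60 0 [ 0.476 -0.341] [ 18.5  40.9  24.  105.5 -25.1  38.8  70.5]
-125 60 [ 0.399 -0.298] [  1.4  30.6  49.8 112.  -29.9  51.2  -9.9]
-125 60 [ 0.399 -0.298] [ 11.4  38.5  35.1 119.  -39.2  34.5  -2.5]
-12 60 [ 0.509 -0.272] [  6.5  42.   31.5 107.  -32.7  40.3 -19.5]
[0.3, 0.35, 0.45] [-42.1   8.  -12.6  83.2   1.7  89.   11.4]
[0.42, 0.0, 0.45] [-23.2   3.8  21.8  88.2  -1.4  88.2  28.7]
[0.42, 0.0, 0.5] [-24.7   4.1  23.9  80.5  -1.7  95.7  29. ]
[0.36, -0.2, 0.45] [-21.    4.1  51.3  89.3  -3.2  88.2  60.4]
[0.4, 0.2, 0.45] [-29.6   6.4  -0.1  84.9   0.   88.6  10.3]
```

```bash
python3 -c "
import cv2
im=cv2.imread('pics/scene0.png');cv2.imwrite('pics/sz.png',cv2.resize(im[0:200,0:300],None,fx=2.6,fy=2.6))"
```

```text
(no output)
```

View pics/sz.png

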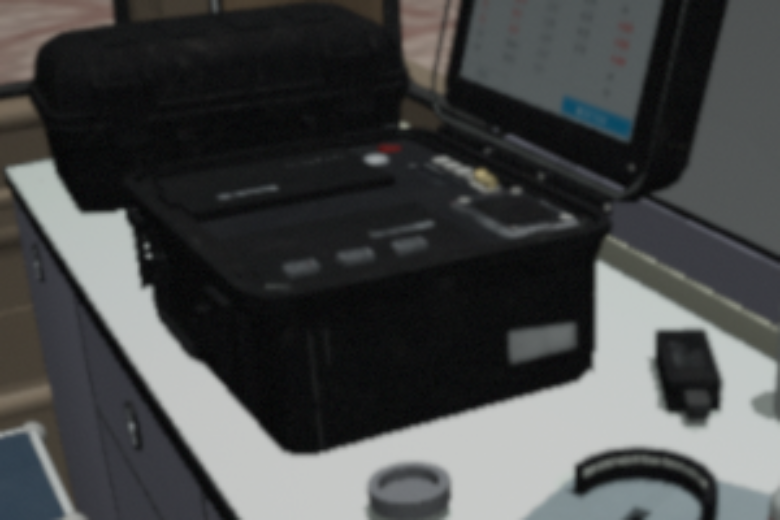

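```bash
cat >> h.py <<'E'
d=np.load("st.npz");c=d["c"];yaw=float(d["yaw"]);Y=np.degrees(yaw)
R=np.array([[np.cos(yaw),-np.sin(yaw)],[np.sin(yaw),np.cos(yaw)]])
f=lambda x,y:c+R@np.array([x,y])/1000
loc=lambda p:((np.asarray(p)[:2]-c)@R*1000).round(1)
P=lambda x,y,z:[*f(x,y),z]
E
python3 - <<'E'
from plant import ctrl, fingers, planner, imaging, order, readout
from h import *
ctrl.move_ptp([.3,.35,.43],[180,0,150]); print(readout.get_time_s())
ctrl.move_ptp([.42,0,.43],[180,0,120]); print(readout.get_time_s())
fingers.grip(0.0,30)
ctrl.move_ptp(P(-60,-142,.16),[180,0,Y+90]); print(readout.get_time_s(),readout.get_ft_force(),readout.get_gripper_width())
for n in ["wrist","top"]:
    cv2.imwrite(f"pics/{n}1.png",imaging.snapshot(n)[:,:,::-1])
E
```

```text
1.3083
2.6917
5.4667 [1.11154179 0.69962712 1.34269802] -0.0002003083627471158
```

View pics/wrist1.png

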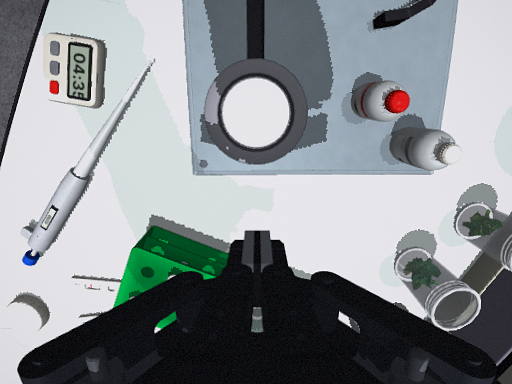

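View pics/top1.png

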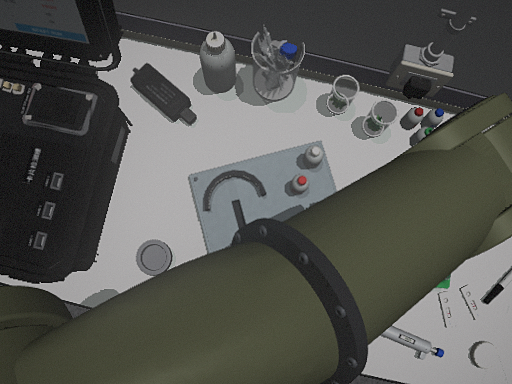

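Run:
```python
from plant import ctrl, fingers, planner, imaging, order, readout
from h import *
print(ctrl.move_linear(P(-60,-142,.031),v=.12,force_limit=12), readout.get_tool_pos())
f0=readout.get_ft_force()
print(ctrl.move_linear(P(-60,-20,.031),v=.06,force_limit=25), loc(readout.get_tool_pos()),readout.get_ft_force()-f0,readout.get_time_s())
cv2.imwrite("pics/wrist2.png",imaging.snapshot("wrist")[:,:,::-1])
cv2.imwrite("pics/scene2.png",imaging.snapshot("scene")[:,:,::-1])
```

```text
False [ 0.50885003 -0.48004028  0.03193265]
False [-60.  -20.2] [ 2.03325306 -1.18394994  1.19414003] 8.975
```

View pics/wrist2.png

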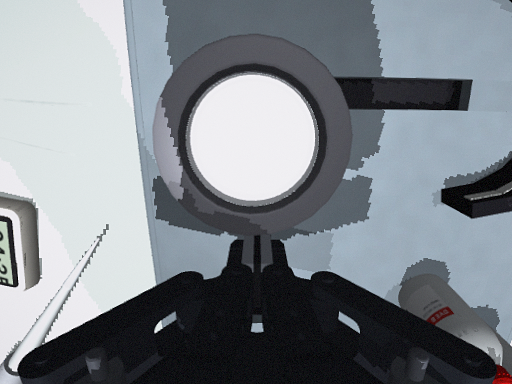

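View pics/scene2.png

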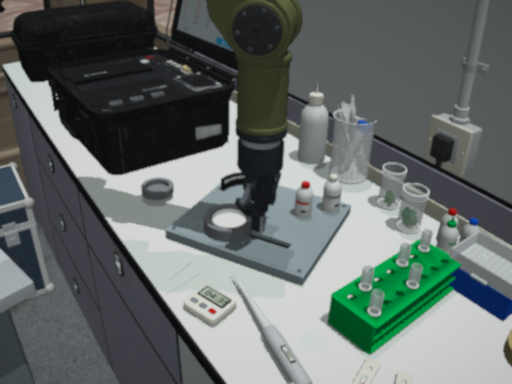

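The carrier is pushed nearly to the corner, with the dish in place and both bottles standing. Next I'll push slowly until the pin meets the end of the first leg.

Run:
```python
from plant import ctrl, fingers, planner, imaging, order, readout
from h import *
f0=readout.get_ft_force()
print(ctrl.move_linear(P(-60,14,.031),v=.025,force_limit=14), loc(readout.get_tool_pos()),(readout.get_ft_force()-f0)[:2]@R,readout.get_time_s())
ctrl.move_linear(P(-60,-20,.031),v=.1)
ctrl.move_linear(P(-60,-20,.14),v=.25)
ctrl.move_ptp(P(-128,60,.14),[180,0,Y])
print(readout.get_time_s())
cv2.imwrite("pics/wrist3.png",imaging.snapshot("wrist")[:,:,::-1])
```

```text
True [-59.7   5.1] [-0.50541241  0.5673304 ] 10.2
12.2833
```

View pics/wrist3.png

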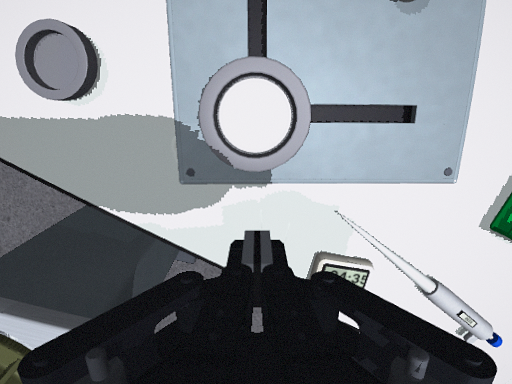

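The carrier is at the corner, with its centre at about (256,115) in line with both slot legs. Now the second leg.

Run:
```python
from plant import ctrl, fingers, planner, imaging, order, readout
from h import *
print(ctrl.move_linear(P(-128,60,.031),v=.12,force_limit=12), readout.get_tool_pos())
r=ctrl.move_linear(P(-30,60,.031),v=.06,force_limit=25); print(r,loc(readout.get_tool_pos()),readout.get_time_s())
if not r:
    print(ctrl.move_linear(P(5,60,.031),v=.025,force_limit=14), loc(readout.get_tool_pos()),readout.get_time_s())
cv2.imwrite("pics/wrist4.png",imaging.snapshot("wrist")[:,:,::-1])
```

```text
False [ 0.39579496 -0.29904201  0.03147717]
False [-30.8  59.4] 15.175
True [-10.4  59.5] 16.1167
```

View pics/wrist4.png

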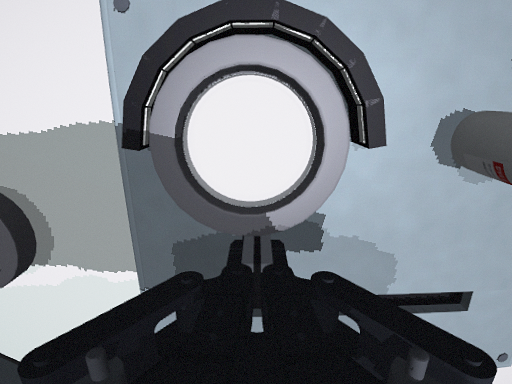

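The carrier sits concentric in the nest. I'll give it one firmer confirming push, then back off and check from outside.

```bash
python3 - <<'E'
from plant import ctrl, fingers, planner, imaging, order, readout
from h import *
a=readout.get_tool_pos()
print(readout.get_ft_force()[:2]@R)
print(ctrl.move_linear(P(5,60,.031),v=.02,force_limit=20), loc(a),loc(readout.get_tool_pos()),readout.get_ft_force()[:2]@R)
ctrl.move_linear(P(-50,60,.031),v=.1)
ctrl.move_linear(P(-110,60,.16),v=.25)
ctrl.move_ptp([.42,0,.43],[180,0,60])
print(readout.get_time_s())
cv2.imwrite("pics/scene5.png",imaging.snapshot("scene")[:,:,::-1])
cv2.imwrite("pics/top5.png",imaging.snapshot("top")[:,:,::-1])
E
python3 -c "
import cv2
im=cv2.imread('pics/top5.png');cv2.imwrite('pics/top5z.png',cv2.resize(im[130:310,170:380],None,fx=3.3,fy=3.3,interpolation=cv2.INTER_CUBIC))"
```

```text
[-1.05546138 -1.10160755]
True [-10.4  59.5] [-10.4  59.5] [-1.23521452 -0.87888697]
19.375
```

View pics/scene5.png

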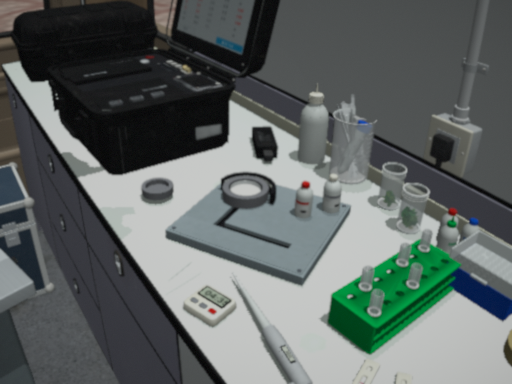

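View pics/top5z.png

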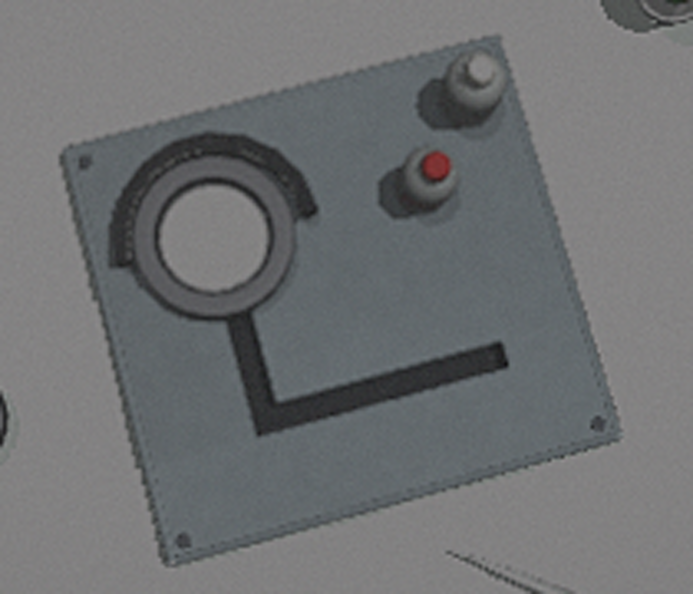

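Run:
```python
from plant import imaging
from h import *
im=cv2.imread("pics/top5.png");cal=imaging.calibration("top")
w=(im.mean(2)>118).astype(np.uint8);n,lab,st,ce=cv2.connectedComponentsWithStats(w)
k=lab[202,235];print(st[k],ce[k],loc(ray(cal,[ce[k]],.041)[0]))
z=lambda p:np.array(p)/3.3+np.array([170,130])-0.35
print([loc(q) for q in ray(cal,z([(215,155),(217,320),(133,238),(298,236)]),.044)])
print(np.abs(im[130:225,275:330].astype(int)-cv2.imread("pics/top0.png")[130:225,275:330]).max())
```

```text
[219 187  32  31 769] [234.37321196 201.76983095] [45.1 62.1]
[array([90.8, 49.4]), array([-0.8, 72. ]), array([ 56.3, 106.1]), array([33.6, 15.8])]
79
```

Run:
```python
from plant import order, readout
import cv2,numpy as np
a,b=[cv2.imread(f"pics/top{i}.png").astype(int)[140:200,285:326] for i in (0,5)]
print("bottle diff",abs(a-b).max(),abs(a-b).mean()); order.job_done(); print(readout.get_time_s())
```

```text
bottle diff 21 2.2037940379403795
the job is handed in; nothing more can be done
the job is handed in; nothing more can be done
```

The carrier is fully home in the nest and the job is handed in. I pushed it with the shut fingertips along the first leg to the corner stop, repositioned, then pushed it along the second leg. I then backed the arm clear.

**Carrier:** The second push met a hard stop with the TCP at x = -10.4 mm. A further push, limited to 20 N, did not move it. The last top view puts its centre at about (45, 61) mm in the station frame, against a nominal (45, 60). Its y position reads 60.7 mm from the rim and 62.1 mm from the dish, which is within the pin's play and the camera's accuracy.

**Dish and bottles:** The dish still sits in its recess and was not touched. The area around both bottles in the top view shows only a slight pixel difference before and after (mean 2, maximum 21), so neither has moved. An earlier comparison showed a maximum of 79, but its window also took in the carrier's old position.

**Time:** The last clock reading before hand-in was 19.4 s. No check failed.

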